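# Transfer the filled bottles to the carrier in reverse order

## Task

Move the four filled juice bottles from the pucks on the filling rack into the four pockets of the empty grey carrier, one to a pocket and in reverse order: the leftmost bottle of the rack goes into the rightmost pocket, the second from the left into the second pocket from the right, and so on. Leave every bottle standing upright on the floor of its pocket, and do not drop any or tip any over.

Things in the scene. Friction and masses are not known exactly. Their poses are not given: they have to be found in the camera images.
- bottle_square: Square juice bottle: 44 x 44 mm body with 6 mm rounded edges up to 78 mm, short neck, black cap 32 mm across from 87 to 105 mm (total height 105 mm); sides along its x and y. Grip across the body. About 0.18 kg. Origin at the centre of its underside, z up. It starts upright in a puck on the filling rack.
- bottle_tall: Tall slim round juice bottle: body 42 mm across up to 88 mm, neck, narrow black cap 28 mm across from 99 to 115 mm (total height 115 mm). Grip across the body. About 0.15 kg. Origin at the centre of its underside, z up. It starts upright in a puck on the filling rack.
- bottle_short: Short round juice bottle: body 48 mm across up to 56 mm, black cap as wide as the body (48 mm) from 59 to 78 mm (total height 78 mm). Grip across the cap and upper body. About 0.12 kg. Origin at the centre of its underside, z up. It starts upright in a puck on the filling rack.
- bottle_cone: Cone-shaped juice bottle without a label: 50 mm across at the foot up to 22 mm, tapering to a 25 mm neck at 68 mm, black cap 30 mm across from 82 to 106 mm (total height 106 mm). Grip across the cap and neck. About 0.12 kg. Origin at the centre of its underside, z up. It starts upright in a puck on the filling rack.
- filling_rack: Filling rack, fixed: aluminium plate 90 x 300 mm, 10 mm thick, end plates 40 mm high; origin at the centre of its underside. Four pucks stand on it along its y axis, at y = -108, -36, 36 and 108 mm. Its y points to the robot's left (yaw within 0.3 rad), its x away from the robot. It is on the robot's left or right, the carrier on the other side.
- carrier: Empty grey carrier, fixed: tray 76 x 292 mm, 16 mm high, floor and walls 4 mm, a steel bar handle 42 mm high at each end. Four pockets 68 x 68 mm along its y axis, centres at x = 0, y = -108, -36, 36, 108 mm, floor at z = 4 mm; origin at the centre of its underside. Its y points to the robot's left (yaw within 0.3 rad), its x away from the robot.
- puck_square: White square puck, 64 x 64 mm and 14 mm high, floor and walls 4 mm thick, fixed on the filling rack; the square bottle stands in it (4 mm above its underside) at the start, so it marks where that bottle came from. Which puck is at which place on the rack varies. Origin at the centre of its underside.
- puck_tall: White square puck, 64 x 64 mm and 14 mm high, floor and walls 4 mm thick, fixed on the filling rack; the tall round bottle stands in it (4 mm above its underside) at the start, so it marks where that bottle came from. Which puck is at which place on the rack varies. Origin at the centre of its underside.
- puck_short: White square puck, 64 x 64 mm and 14 mm high, floor and walls 4 mm thick, fixed on the filling rack; the short wide-capped bottle stands in it (4 mm above its underside) at the start, so it marks where that bottle came from. Which puck is at which place on the rack varies. Origin at the centre of its underside.
- puck_cone: White square puck, 64 x 64 mm and 14 mm high, floor and walls 4 mm thick, fixed on the filling rack; the cone-shaped bottle stands in it (4 mm above its underside) at the start, so it marks where that bottle came from. Which puck is at which place on the rack varies. Origin at the centre of its underside.
Not all that is in view belongs to the job. What is shaped like the bottle_tall but green or purple is not meant.

How it is judged:
By the outcome, as a careful person would: the job done as asked, in the order asked, and still so for the second after the job is handed in, with the robot touching nothing.
It also fails if it takes over 115 s, if anything falls off the work surface, if the arm or the gripper's body presses on something with over 40 N, if the wrist force passes 120 N, or if a joint passes its speed limit or range.

## Robot

A 6-joint arm with a two-finger parallel gripper is mounted at the origin on the work surface. World frame = base frame: x ahead of the robot, y to its left, z up, the work surface at z = 0. Lengths are in m, angles in rad, forces in N, time in s.
With the tool pointing down it reaches from about 0.3 to 0.875 m from the base axis. Payload 4.2 kg.
Tool frame: the origin (TCP) lies where the fingers leave the gripper's body, on its centre line; the fingertips stand 73 mm ahead of it and the grasp point (between the pads) lies 54 mm ahead of it (r.grip_depth is the distance from the TCP to the grasp point, in m); z points along the fingers, y is the direction in which the jaws open and shut (so a half turn about z gives the same grasp; the last joint's range is limited). The gripper opens to 85 mm and grips with 20 to 120 N. Pads are 22 mm wide; open, the fingers measure 114 mm over their backs; the gripper's body (76 mm by 85 mm) begins 54 mm behind the grasp point. The pads swing forward as they close: fully open they stand 13 mm farther back than shut.
Start: joints at [1.25, 0.32, 1.565, -0, 1.257, -0.02], TCP at [0.17, 0.549, 0.304] pointing down, gripper open.
Joint ranges: [-3.11, 3.11], [-0.84, 2.01], [0.21, 2.61], [-1.34, 4.49], [0.05, 2.63], [-2.56, 2.56]. Speed limits (rad/s): [2.57, 2.57, 3.14, 3.14, 3.14, 3.14].

## Interface

Orientations are given as [roll, pitch, yaw] about the fixed x, y, z axes, in that order (R = Rz(yaw) Ry(pitch) Rx(roll)).
In Python, from bench import r, vision gives the robot as it stands.
- The arm moves only by the shell command python3 -m pendant 'ROWS' [OPENING] [FORCE]. ROWS is JSON, a list of rows, each a list of 2 entries, a list of its own where there are three numbers: the shift along the tool's x, y, z in mm, then the turn, a rotation vector about the tool's x, y, z in rad. A call has exactly 5 rows; each row is the pose to reach, as a shift and turn from the pose commanded when the call began, along the tool's axes at that moment; what a row does not reach only later rows make up. A row lasts 1/10 s, in which the tool goes at most 50 mm and 8.59 degrees, less where a joint would pass 70% of its speed; a pose out of reach is approached as far as the arm can. A call with a gripper value outside its range is refused whole. OPENING is the closure, from 0 (fully open) to 1 (shut), set as the call begins (- or left out, the last holds). The fingers move at their own pace and stop on an object; FORCE is the grip in N (left out, the last holds). Time passes only in rows, so rows that repeat a pose let the fingers close, or fill a call up. It gives the time, the measured TCP pose, the force and the opening at its end, in the units of the state.
- r.read_state(): the state, without advancing time (a new reading comes with each control period).
- vision.camera(name): name is "scene" or "top" or "wrist"; returns a dict with "image" (480x640x3 uint8, red, green, blue), "camera_matrix" (3x3 intrinsics, pixels), "R" (3x3) and "t" (3): a world point X has camera coordinates R X + t. Camera axes: x right, y down, z forward; pixel columns grow to the right and rows downward; lengths in m; the calibration is good to about 2 mm. A picture is of the moment at which its call begins. There is no depth.
- r.sign_off(): hands the job in, once; it reports no verdict.
The state is a dict: "clock": time; "joint_pos": joint angles; "joint_velocities": joint speeds; "tau": joint torques, N m; "tool_pos": TCP position; "orientation": TCP orientation; "contact_force": force on the tool from outside, world axes, zero at the start; "moment": the same for the moment, N m; "width": finger opening in m.
Only numpy, scipy, OpenCV 4.12 (cv2) and the standard library are available. Lean on these libraries where they do the work, as an engineer would, in place of code of your own. Each camera call takes 0.05 s, during which the arm holds its last target. There are 200 camera calls.

## Working session

There is one attempt and no reset: what is moved stays moved. The work goes in short steps, Python scripts to look and compute and a shell command to move; the robot and the scene stay as the last step left them, time stands still between calls to the robot, and variables do not carry over. Pictures are saved under pics/ and viewed, about 12 in all and at most 16, crops included, and the job is handed in when it is done.

```bash
ls; mkdir -p pics
python3 - <<'E'
from bench import r, vision
import cv2,numpy as np
print(r.read_state())
for n in("scene","top"):
    c=vision.camera(n); cv2.imwrite(f"pics/{n}0.png",c["image"][:,:,::-1]); print(n,c["camera_matrix"].tolist(),np.round(c["R"],3).tolist(),c["t"])
    np.savez(f"pics/{n}0.npz",**{k:np.array(v) for k,v in c.items()})
E
```

```text
pics
{'clock': 0.0, 'joint_pos': array([ 1.25001041e+00,  3.20293903e-01,  1.56570778e+00,  1.40031812e-05,
        1.25741291e+00, -2.00021700e-02]), 'joint_velocities': array([0.00129604, 0.00064814, 0.000162  , 0.00216869, 0.00118089,
       0.00033128]), 'tau': array([-6.85856321e-04, -4.15519631e+01, -2.34157366e+01, -1.00217946e-05,
        8.41497502e-03, -2.28156438e-05]), 'tool_pos': array([0.17023724, 0.54884078, 0.30306984]), 'orientation': array([-3.13977134e+00, -4.97509205e-05,  2.84080453e+00]), 'contact_force': array([0.33584195, 0.11493614, 0.09748138]), 'moment': array([-0.04090016,  0.00765269, -0.00497967]), 'width': 0.08500969827440735}
scene [[436.6309549622397, 0.0, 317.40129359948367], [0.0, 436.6309549622397, 237.01446342695036], [0.0, 0.0, 1.0]] [[0.614, 0.789, 0.006], [0.464, -0.356, -0.811], [-0.638, 0.501, -0.585]] [-0.32523405 -0.16029363  1.31437307]
top [[590.1772767963457, 0.0, 329.4698786670431], [0.0, 590.1772767963457, 241.4608170374551], [0.0, 0.0, 1.0]] [[0.007, -1.0, 0.004], [-0.979, -0.008, -0.204], [0.204, -0.002, -0.979]] [0.03935246 0.49630852 1.08307806]
```

View pics/scene0.png

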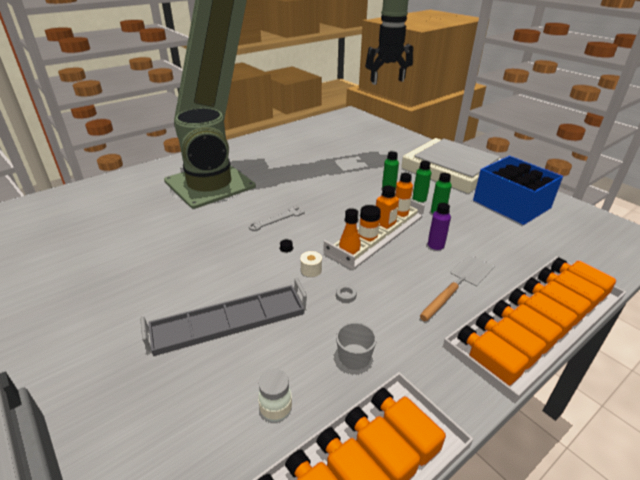

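View pics/top0.png

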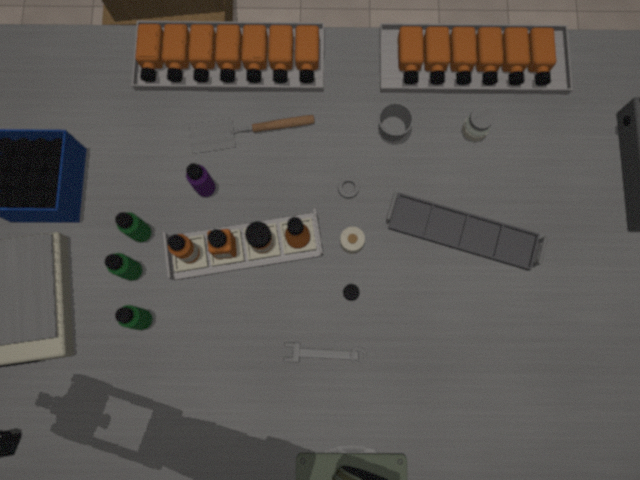

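Two views show the following (top view pixels). On the rack, left to right: tall orange (180,246), square (221,242), short (259,236), cone (297,232). The carrier runs (390,205)–(540,255). The green bottles (133,226), (124,266), (134,317) and the purple one (200,180) are tall-shaped decoys. The orange tall one standing in the rack's puck fits the description. Next I measure it and confirm with an enlarged crop.

```bash
cat > h.py <<'E'
import numpy as np, cv2
from bench import r, vision
def shot(n,save=None):
    c=vision.camera(n)
    if save: cv2.imwrite(f"pics/{save}.png",c["image"][:,:,::-1])
    return c
def ray(c,uv,z):
    K,R,t=[np.array(c[k]) for k in("camera_matrix","R","t")]
    d=R.T@np.linalg.inv(K)@[uv[0],uv[1],1]; o=-R.T@t
    return o+d*(z-o[2])/d[2]
def blobs(m,amin):
    n,l,s,cc=cv2.connectedComponentsWithStats(m.astype(np.uint8))
    return [(cc[i],s[i],l==i) for i in range(1,n) if s[i,4]>=amin]
E
python3 - <<'E'
from h import *
c=np.load("pics/top0.npz"); im=c["image"].astype(int); mx=im.max(2); mn=im.min(2)
roi=np.zeros(mx.shape,bool); roi[200:285,160:325]=1
for p,s,_ in blobs((mx<50)&roi,40): print("cap",p.round(1),s, [ray(c,p,z)[:2].round(4).tolist() for z in(.119,.092,.12)])
roi[:]=0; roi[185:275,375:550]=1
print("bg",im[300,450],"carr",im[225,425],im[240,480])
m=((mx<im[300,450].max()-20)&roi)
b=max(blobs(m,500),key=lambda b:b[1][4]); 
rect=cv2.minAreaRect(np.argwhere(b[2])[:,::-1].astype(np.float32)); print(rect,b[1])
P=np.array([ray(c,q,.016)[:2] for q in cv2.boxPoints(rect)]); print(P.round(4).tolist(),np.linalg.norm(P-np.roll(P,1,0),axis=1).round(3),P.mean(0))
I=c["image"][:,:,::-1]
a=cv2.resize(I[195:290,155:330],None,fx=4,fy=4,interpolation=2); d=cv2.resize(I[180:280,375:550],None,fx=4,fy=2.2,interpolation=2)
cv2.imwrite("pics/crop0.png",np.vstack([a,d])[:600])
E
```

```text
cap [295.  226.3] [288 218  16  18 218] [[0.5094, 0.1058], [0.5157, 0.1074], [0.5092, 0.1058]]
cap [258.  234.6] [246 222  25  26 505] [[0.4936, 0.1724], [0.4995, 0.1757], [0.4934, 0.1723]]
cap [216.9 238.1] [208 230  18  17 239] [[0.4865, 0.2464], [0.4923, 0.2516], [0.4863, 0.2462]]
cap [175.9 242.2] [167 235  18  16 207] [[0.4783, 0.3199], [0.4838, 0.327], [0.4781, 0.3197]]
bg [101  99  99] carr [71 69 70] [76 71 74]
((465.2131042480469, 231.87417602539062), (159.1947479248047, 39.015018463134766), 16.557071685791016) [ 386  193  158   78 5851]
[[0.5318, -0.0643], [0.6095, -0.0877], [0.518, -0.3899], [0.4427, -0.3629]] [0.312 0.081 0.316 0.08 ] [ 0.52549653 -0.22616019]
```

View pics/crop0.png

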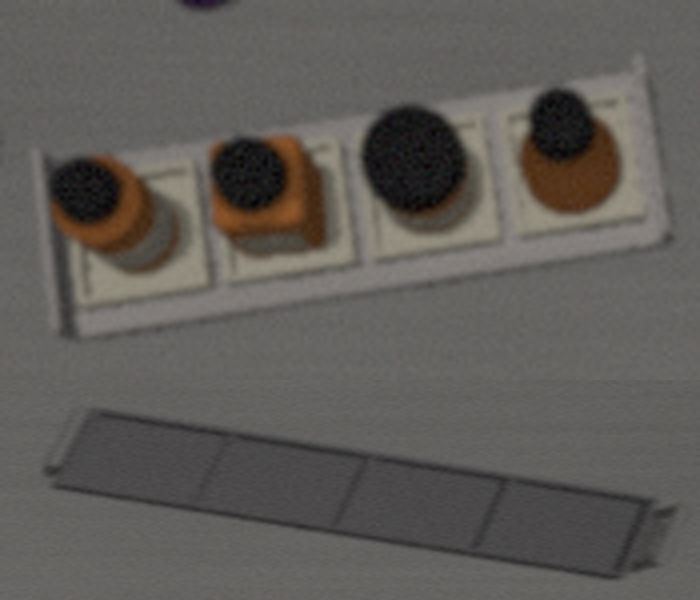

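The enlarged crop confirms the order on the rack: tall orange, square, short with the wide cap, cone. The carrier's tray is clear, with corners near (399,194), (538,234), (529,270), (388,229). I'll compute the targets and the first move.

```bash
cat >> h.py <<'E'
from scipy.spatial.transform import Rotation as Ro
def delta(x,y,z,yaw):
    s=r.read_state(); R=Ro.from_euler("xyz",s["orientation"]); T=Ro.from_euler("xyz",[np.pi,0,yaw])
    print("t",round(s["clock"],2),"at",np.round(s["tool_pos"],4),np.round(s["orientation"],3),"w",round(s["width"],4))
    print("shift mm",(1e3*R.inv().apply(np.array([x,y,z])-s["tool_pos"])).round(1),"turn",(R.inv()*T).as_rotvec().round(3))
E
python3 - <<'E'
from h import *
c=np.load("pics/top0.npz")
print("cam",(-c["R"].T@c["t"]).round(3))
Q=[(398.75,193.6),(537.5,233.6),(528.75,269.5),(388,228.6)]
P=np.array([ray(c,q,.016)[:2] for q in Q]); print(P.round(4).tolist(),np.linalg.norm(P-np.roll(P,-1,0),axis=1).round(3))
ctr=P.mean(0); d=(P[0]+P[3]-P[1]-P[2]); d/=np.linalg.norm(d); yaw=np.arctan2(-d[0],d[1]); print("carrier",ctr,yaw)
for y in(-.108,-.036,.036,.108): print(y,(ctr+d*y).round(4))
caps=[((175.9,242.2),.124),((216.9,238.1),.113),((258,234.6),.088),((295,226.3),.113)]
B=np.array([ray(c,p,z)[:2] for p,z in caps]); print(B.round(4).tolist())
k=np.array([.108,.036,-.036,-.108]); s=k@B/(k@k); print("rack",B.mean(0),np.linalg.norm(s),np.arctan2(-s[0],s[1]))
print((B.mean(0)+k[:,None]*s/np.linalg.norm(s)).round(4).tolist())
delta(*B[0],.25,np.pi/2+np.arctan2(-s[0],s[1]))
E
```

```text
cam [0.265 0.045 1.161]
[[0.603, -0.0962], [0.5225, -0.3711], [0.45, -0.3492], [0.5304, -0.0735]] [0.286 0.076 0.287 0.076]
carrier [ 0.52649101 -0.22248806] -0.28429385601309765
-0.108 [ 0.4962 -0.3262]
-0.036 [ 0.5164 -0.257 ]
0.036 [ 0.5366 -0.1879]
0.108 [ 0.5568 -0.1188]
[[0.4773, 0.3185], [0.4878, 0.2475], [0.5003, 0.1762], [0.5109, 0.1062]]
rack [0.49407443 0.21211126] 0.9963133005486662 0.15841867648704447
[[0.477, 0.3188], [0.4884, 0.2477], [0.4998, 0.1766], [0.5111, 0.1055]]
t 0.1 at [0.1703 0.5489 0.3032] [-3.14  -0.     2.841] w 0.0854
shift mm [-361.5 -128.9   53.4] turn [-1.000e-03  1.000e-03  1.112e+00]
```

```bash
python3 -m pendant '[[[-36,-13,5],[0,0,0.11]],[[-72,-26,10],[0,0,0.22]],[[-108,-39,16],[0,0,0.33]],[[-144,-51,21],[0,0,0.45]],[[-180,-64,27],[0,0,0.56]]]' 0 50
python3 - <<'E'
from h import *
delta(.4773,.3185,.25,1.729)
E
```

```text
clock: 0.6
tool_pos: [0.3243, 0.4337, 0.2765]
orientation: [-3.141, 0.0, 2.276]
contact_force: [0.1, 1.0, -0.8]
width: 0.0855
t 0.6 at [0.3243 0.4337 0.2765] [-3.141  0.     2.276] w 0.0855
shift mm [-186.9   41.8   26.5] turn [-0.     0.     0.547]
```

Tracking is accurate, so I finish the approach and take a wrist look.

```bash
python3 -m pendant '[[[-37,8,5],[0,0,0.11]],[[-75,17,10],[0,0,0.22]],[[-112,25,16],[0,0,0.33]],[[-150,33,21],[0,0,0.44]],[[-187,42,26],[0,0,0.547]]]'
python3 - <<'E'
from h import *
delta(.4773,.3185,.138,1.729)
c=shot("wrist","w0"); print((-c["R"].T@c["t"]).round(3))
np.savez("pics/w0.npz",**{k:np.array(v) for k,v in c.items()})
E
```

```text
clock: 1.1
tool_pos: [0.478, 0.319, 0.2503]
orientation: [-3.141, 0.0, 1.729]
contact_force: [0.4, 0.2, 0.3]
width: 0.0856
t 1.1 at [0.478  0.319  0.2503] [-3.141  0.     1.729] w 0.0856
shift mm [ -0.3  -0.6 112.3] turn [-0.001  0.     0.   ]
[0.466 0.401 0.321]
```

View pics/w0.png

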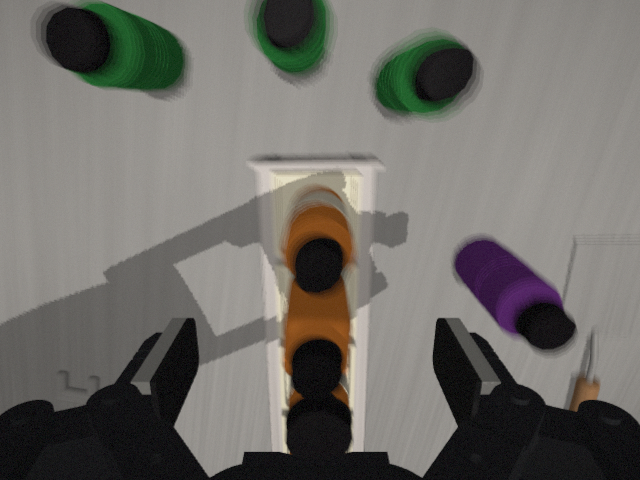

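The wrist view shows the tall cap at (318,265) and the jaws centred across the rack line. Purple is at (545,325), out to the right. I check both by rays.

Run:
```python
from h import *
c=np.load("pics/w0.npz")
for p,z in(((318,265),.125),((317,367),.115),((545,325),.115),((480,255),.01)): print(p,ray(c,p,z).round(4))
```

```text
(318, 265) [0.4803 0.321  0.125 ]
(317, 367) [0.4908 0.2529 0.115 ]
(545, 325) [0.6135 0.301  0.115 ]
(480, 255) [0.6158 0.3031 0.01  ]
```

```bash
python3 -m pendant '[[[0,0,15],[0,0,0]],[[-1,0,40],[0,0,0]],[[-1,1,70],[0,0,0]],[[-1,1,95],[0,0,0]],[[-1,1,112],[0,0,0]]]'; python3 -m pendant '[[[0,0,0],[0,0,0]],[[0,0,0],[0,0,0]],[[0,0,0],[0,0,0]],[[0,0,0],[0,0,0]],[[0,0,0],[0,0,0]]]' 1 40;  python3 -m pendant '[[[0,0,0],[0,0,0]],[[0,0,0],[0,0,0]],[[0,0,-2],[0,0,0]],[[0,0,-6],[0,0,0]],[[0,0,-10],[0,0,0]]]'
```

```text
clock: 1.65
tool_pos: [0.4772, 0.319, 0.1367]
orientation: [-3.138, 0.001, 1.734]
contact_force: [0.1, -0.3, 0.8]
width: 0.0855
clock: 2.15
tool_pos: [0.4786, 0.3199, 0.1402]
orientation: [3.139, -0.001, 1.734]
contact_force: [-1.1, -0.5, 4.8]
width: 0.0413
clock: 2.65
tool_pos: [0.4781, 0.3193, 0.1489]
orientation: [-3.141, 0.0, 1.734]
contact_force: [0.2, -0.1, -0.6]
width: 0.0411
```

Gripped at a width of 41 mm. Lift, then carry it over.

```bash
python3 -m pendant '[[[0,0,-15],[0,0,0]],[[0,0,-45],[0,0,0]],[[0,0,-80],[0,0,0]],[[0,0,-108],[0,0,0]],[[0,0,-122],[0,0,0]]]';  python3 - <<'E'
from h import *
delta(.4962,-.3262,.27,1.287)
E
```

```text
clock: 3.15
tool_pos: [0.4789, 0.3198, 0.274]
orientation: [3.137, -0.002, 1.734]
contact_force: [0.7, -0.0, -1.9]
width: 0.041
t 3.15 at [0.4789 0.3198 0.274 ] [ 3.137e+00 -2.000e-03  1.734e+00] w 0.041
shift mm [-640.3  -87.7    2.5] turn [ 0.004 -0.003  0.447]
```

```bash
python3 -m pendant '[[[-20,-3,0],[0,0,0]],[[-60,-8,0],[0,0,0]],[[-105,-14,0],[0,0,0]],[[-150,-20,0],[0,0,0]],[[-195,-26,0],[0,0,0]]]' ; python3 -m pendant '[[[-45,-6,0],[0,0,0]],[[-90,-12,0],[0,0,0]],[[-135,-18,0],[0,0,0]],[[-180,-25,0],[0,0,0]],[[-225,-31,0],[0,0,0]]]'
python3 - <<'E'
from h import *
delta(.4962,-.3262,.27,1.287)
E
```

```text
clock: 3.65
tool_pos: [0.4838, 0.1212, 0.271]
orientation: [3.141, 0.0, 1.735]
contact_force: [1.6, 0.1, -1.3]
width: 0.0409
clock: 4.15
tool_pos: [0.4896, -0.106, 0.2711]
orientation: [3.141, -0.0, 1.734]
contact_force: [1.6, -0.6, -2.4]
width: 0.0411
t 4.15 at [ 0.4896 -0.106   0.2711] [ 3.141 -0.     1.734] w 0.0411
shift mm [-218.3  -29.2    1.1] turn [ 0.    -0.     0.447]
```

```bash
python3 -m pendant '[[[-45,-6,0],[0,0,0.09]],[[-95,-13,0],[0,0,0.18]],[[-145,-20,0],[0,0,0.27]],[[-190,-26,0],[0,0,0.36]],[[-218,-29,0],[0,0,0.447]]]' ; python3 -m pendant '[[[0,0,0],[0,0,0]],[[0,0,0],[0,0,0]],[[0,0,12],[0,0,0]],[[0,0,35],[0,0,0]],[[0,0,55],[0,0,0]]]'
python3 - <<'E'
from h import *
delta(.4962,-.3262,.130,1.287)
shot("scene","s1"); 
c=shot("wrist","w1")
np.savez("pics/w1.npz",**{k:np.array(v) for k,v in c.items()})
E
```

```text
clock: 4.65
tool_pos: [0.4964, -0.3274, 0.2707]
orientation: [3.141, 0.001, 1.281]
contact_force: [1.2, 0.5, -0.8]
width: 0.0412
clock: 5.15
tool_pos: [0.4967, -0.3222, 0.2146]
orientation: [-3.141, -0.001, 1.289]
contact_force: [-0.1, 0.4, -1.8]
width: 0.0412
t 5.15 at [ 0.4967 -0.3222  0.2146] [-3.141e+00 -1.000e-03  1.289e+00] w 0.0412
shift mm [-4.   0.7 84.6] turn [-0.001 -0.001  0.002]
```

View pics/w1.png

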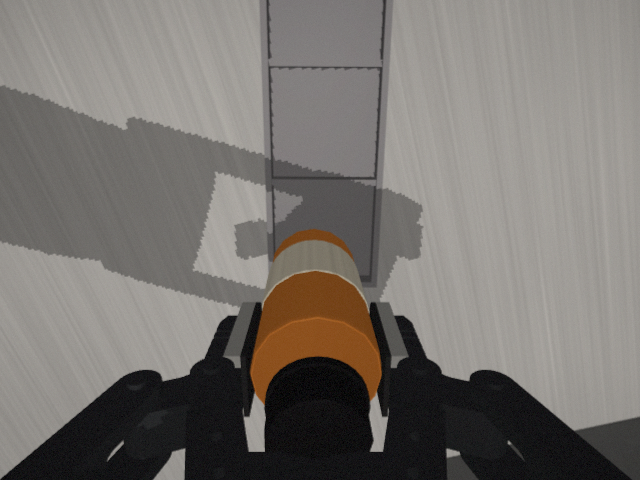

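The wrist view shows the bottle held upright. Carrier dividers are at row 67 (columns 270–382) and row 178 (273–376), with the end wall near (372,281). I check the pocket centre.

Run:
```python
from h import *
c=np.load("pics/w1.npz")
for p in((270,67),(382,67),(326,67),(273,178),(376,178),(324.5,178),(372,280)): print(p,ray(c,p,.016)[:2].round(4))
y=.2843; d=np.array([np.sin(y),np.cos(y)]); n=np.array([np.cos(y),-np.sin(y)])
for p in((326,67),(324.5,178),(372,280)):
    q=ray(c,p,.016)[:2]-[.5265,-.2225]; print("carrier frame x,y",(q@n).round(4),(q@d).round(4))
```

```text
(270, 67) [ 0.497  -0.2166]
(382, 67) [ 0.561  -0.2352]
(326, 67) [ 0.529  -0.2259]
(273, 178) [ 0.4781 -0.2804]
(376, 178) [ 0.5421 -0.2988]
(324.5, 178) [ 0.5101 -0.2896]
(372, 280) [ 0.5226 -0.3681]
carrier frame x,y 0.0034 -0.0026
carrier frame x,y 0.0031 -0.069
carrier frame x,y 0.0371 -0.1408
```

```bash
python3 -m pendant '[[[-1,1,20],[0,0,0]],[[-3,2,45],[0,0,0]],[[-3,2,65],[0,0,0]],[[-3,2,77],[0,0,0]],[[-3,2,82],[0,0,0]]]' ; python3 -m pendant '[[[0,0,0],[0,0,0]],[[0,0,0.5],[0,0,0]],[[0,0,1],[0,0,0]],[[0,0,2],[0,0,0]],[[0,0,2],[0,0,0]]]'
```

```text
clock: 5.75
tool_pos: [0.4979, -0.3267, 0.1333]
orientation: [-3.14, -0.001, 1.288]
contact_force: [0.6, 0.2, -0.8]
width: 0.0407
clock: 6.25
tool_pos: [0.498, -0.3275, 0.1322]
orientation: [3.141, 0.0, 1.287]
contact_force: [-0.1, -0.5, -1.5]
width: 0.041
```

```bash
python3 -m pendant '[[[0,0,1],[0,0,0]],[[0,0,2],[0,0,0]],[[0,0,2],[0,0,0]],[[0,0,2],[0,0,0]],[[0,0,2],[0,0,0]]]' ; python3 -m pendant '[[[0,0,1],[0,0,0]],[[0,0,1],[0,0,0]],[[0,0,1],[0,0,0]],[[0,0,1],[0,0,0]],[[0,0,1],[0,0,0]]]'
```

```text
clock: 6.75
tool_pos: [0.498, -0.3275, 0.1303]
orientation: [3.141, 0.0, 1.287]
contact_force: [-2.3, -0.5, 2.9]
width: 0.0412
clock: 7.25
tool_pos: [0.498, -0.3276, 0.1302]
orientation: [3.141, 0.0, 1.287]
contact_force: [-2.7, 0.7, 9.8]
width: 0.0409
```

Contact. Release, then rise.

```bash
python3 -m pendant '[[[0,0,-1],[0,0,0]],[[0,0,-1],[0,0,0]],[[0,0,-1],[0,0,0]],[[0,0,-1],[0,0,0]],[[0,0,-1],[0,0,0]]]' 0 ; python3 -m pendant '[[[0,0,-15],[0,0,0]],[[0,0,-45],[0,0,0]],[[0,0,-80],[0,0,0]],[[0,0,-110],[0,0,0]],[[0,0,-125],[0,0,0]]]'
python3 - <<'E'
from h import *
delta(.4884,.2477,.255,1.729)
E
```

```text
clock: 7.75
tool_pos: [0.498, -0.3274, 0.1296]
orientation: [-3.141, -0.0, 1.287]
contact_force: [0.6, 0.1, -0.6]
width: 0.0857
clock: 8.25
tool_pos: [0.4987, -0.328, 0.2579]
orientation: [3.137, 0.001, 1.287]
contact_force: [0.1, -0.5, -0.5]
width: 0.0854
t 8.25 at [ 0.4987 -0.328   0.2579] [3.137e+00 1.000e-03 1.287e+00] w 0.0854
shift mm [ 549.7 -171.2    1.4] turn [ 0.004  0.002 -0.442]
```

```bash
python3 -m pendant '[[[45,-14,0],[0,0,0]],[[90,-28,0],[0,0,0]],[[137,-43,0],[0,0,0]],[[183,-57,0],[0,0,0]],[[230,-71,0],[0,0,0]]]' ; python3 -m pendant '[[[47,-15,0],[0,0,-0.05]],[[94,-29,0],[0,0,-0.13]],[[141,-44,0],[0,0,-0.21]],[[188,-58,0],[0,0,-0.29]],[[233,-72,0],[0,0,-0.37]]]'
python3 - <<'E'
from h import *
delta(.4885,.248,.255,1.729)
E
```

```text
clock: 8.75
tool_pos: [0.4938, -0.0851, 0.2549]
orientation: [3.141, -0.0, 1.286]
contact_force: [1.5, -0.1, -0.2]
width: 0.0851
clock: 9.25
tool_pos: [0.49, 0.1592, 0.255]
orientation: [3.141, -0.0, 1.66]
contact_force: [0.6, -0.7, -0.2]
width: 0.0856
t 9.25 at [0.49   0.1592 0.255 ] [ 3.141 -0.     1.66 ] w 0.0856
shift mm [88.6  6.4  0. ] turn [ 0.001 -0.    -0.069]
```

```bash
python3 -m pendant '[[[40,3,0],[0,0,-0.03]],[[70,5,0],[0,0,-0.06]],[[88,6,0],[0,0,-0.069]],[[88,6,0],[0,0,-0.069]],[[88,6,0],[0,0,-0.069]]]'
python3 - <<'E'
from h import *
delta(.4885,.248,.128,1.729)
c=shot("wrist","w2")
np.savez("pics/w2.npz",**{k:np.array(v) for k,v in c.items()})
im=c["image"][:,:,::-1]; cv2.imwrite("pics/w2s.png",np.hstack([cv2.resize(im,(480,360)),shot("top")["image"][180:280:,380:550,::-1].copy().repeat(2,0).repeat(2,1)[:200,:300] if 0 else cv2.resize(shot("top")["image"][150:290,400:550,::-1],(320,360))]))
E
```

```text
clock: 9.75
tool_pos: [0.4887, 0.2451, 0.2547]
orientation: [-3.141, 0.001, 1.727]
contact_force: [-0.1, 0.2, -0.3]
width: 0.0852
t 9.75 at [0.4887 0.2451 0.2547] [-3.141e+00  1.000e-03  1.727e+00] w 0.0852
shift mm [  2.9   0.4 126.7] turn [-0.001  0.001 -0.002]
```

View pics/w2s.png

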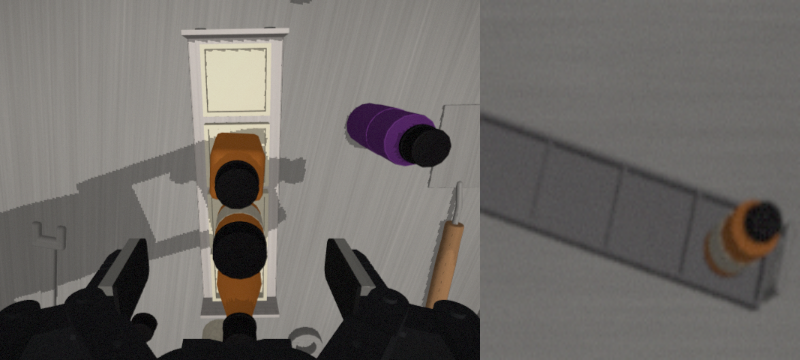

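The tall bottle stands in the rightmost pocket. The square cap is at (237,185) in the picture, aligned with the jaws and squarely in its puck. Descend and grip.

```bash
python3 - <<'E'
from h import *
print(ray(np.load("pics/w2.npz"),(316,247),.115))
E
python3 -m pendant '[[[1,0,18],[0,0,0]],[[2,0,48],[0,0,0]],[[3,0,85],[0,0,0]],[[3,0,112],[0,0,0]],[[3,0,127],[0,0,0]]]'; python3 -m pendant '[[[0,0,0],[0,0,0]],[[0,0,0],[0,0,0]],[[0,0,0],[0,0,0]],[[0,0,0],[0,0,0]],[[0,0,0],[0,0,0]]]' 1 40;  python3 -m pendant '[[[0,0,0],[0,0,0]],[[0,0,0],[0,0,0]],[[0,0,-2],[0,0,0]],[[0,0,-6],[0,0,0]],[[0,0,-10],[0,0,0]]]'
```

```text
[0.4892956  0.25140113 0.115     ]
clock: 10.35
tool_pos: [0.4875, 0.2465, 0.1257]
orientation: [-3.138, 0.001, 1.724]
contact_force: [0.0, 0.0, 0.6]
width: 0.0853
clock: 10.85
tool_pos: [0.4891, 0.2482, 0.1293]
orientation: [3.139, -0.0, 1.726]
contact_force: [-0.0, -2.0, 5.5]
width: 0.0439
clock: 11.35
tool_pos: [0.4881, 0.2482, 0.1379]
orientation: [-3.141, 0.0, 1.726]
contact_force: [-0.7, -1.0, -1.1]
width: 0.0435
```

```bash
python3 -m pendant '[[[0,0,-15],[0,0,0]],[[0,0,-45],[0,0,0]],[[0,0,-80],[0,0,0]],[[0,0,-108],[0,0,0]],[[0,0,-120],[0,0,0]]]'; python3 -m pendant '[[[-20,-1,0],[0,0,0]],[[-60,-4,0],[0,0,0]],[[-105,-7,0],[0,0,0]],[[-150,-10,0],[0,0,0]],[[-195,-12,0],[0,0,0]]]'
python3 - <<'E'
from h import *
delta(.5186,-.2567,.26,1.287)
E
```

```text
clock: 11.85
tool_pos: [0.4891, 0.2487, 0.2608]
orientation: [3.137, -0.002, 1.726]
contact_force: [0.0, 0.9, -1.8]
width: 0.0437
clock: 12.35
tool_pos: [0.5059, 0.0522, 0.2569]
orientation: [-3.14, -0.0, 1.726]
contact_force: [1.5, -0.2, -1.6]
width: 0.0439
t 12.35 at [0.5059 0.0522 0.2569] [-3.14  -0.     1.726] w 0.0439
shift mm [-307.1  -35.4   -3.1] turn [-0.002  0.     0.439]
```

```bash
python3 -m pendant '[[[-42,-5,0],[0,0,0.05]],[[-84,-10,0],[0,0,0.12]],[[-126,-15,0],[0,0,0.2]],[[-168,-19,0],[0,0,0.29]],[[-210,-24,0],[0,0,0.37]]]'
python3 - <<'E'
from h import *
delta(.5186,-.2567,.26,1.287)
E
```

```text
clock: 12.85
tool_pos: [0.5148, -0.159, 0.2569]
orientation: [-3.14, -0.0, 1.352]
contact_force: [0.7, 0.7, -2.3]
width: 0.0435
t 12.85 at [ 0.5148 -0.159   0.2569] [-3.14  -0.     1.352] w 0.0435
shift mm [-94.5  24.9  -3.2] turn [-0.002 -0.     0.065]
```

```bash
python3 -m pendant '[[[-38,10,0],[0,0,0.03]],[[-68,18,0],[0,0,0.05]],[[-86,23,0],[0,0,0.065]],[[-94,25,0],[0,0,0.065]],[[-94,25,0],[0,0,0.065]]]' ; python3 -m pendant '[[[0,0,0],[0,0,0]],[[0,0,10],[0,0,0]],[[0,0,30],[0,0,0]],[[0,0,52],[0,0,0]],[[0,0,70],[0,0,0]]]'
python3 - <<'E'
from h import *
delta(.5186,-.2567,.120,1.287)
E
```

```text
clock: 13.35
tool_pos: [0.5196, -0.2547, 0.2572]
orientation: [-3.14, -0.001, 1.29]
contact_force: [0.3, 1.3, -1.8]
width: 0.0434
clock: 13.85
tool_pos: [0.5193, -0.2531, 0.1863]
orientation: [-3.14, -0.001, 1.292]
contact_force: [-0.5, -0.2, -2.1]
width: 0.0436
t 13.85 at [ 0.5193 -0.2531  0.1863] [-3.140e+00 -1.000e-03  1.292e+00] w 0.0436
shift mm [-3.7  0.4 66.3] turn [-0.002 -0.001  0.005]
```

```bash
python3 -m pendant '[[[-2,0,18],[0,0,0]],[[-3,0,38],[0,0,0]],[[-3,0,53],[0,0,0]],[[-3,0,62],[0,0,0]],[[-3,0,64],[0,0,0]]]' ; python3 -m pendant '[[[0,0,1],[0,0,0]],[[0,0,2],[0,0,0]],[[0,0,2],[0,0,0]],[[0,0,2],[0,0,0]],[[0,0,2],[0,0,0]]]';  python3 -m pendant '[[[0,0,1],[0,0,0]],[[0,0,1],[0,0,0]],[[0,0,1],[0,0,0]],[[0,0,1],[0,0,0]],[[0,0,1],[0,0,0]]]'
```

```text
clock: 14.35
tool_pos: [0.5184, -0.2565, 0.1226]
orientation: [-3.139, -0.001, 1.292]
contact_force: [-0.1, 0.0, -2.7]
width: 0.0439
clock: 14.85
tool_pos: [0.519, -0.2576, 0.1223]
orientation: [3.141, 0.0, 1.291]
contact_force: [0.6, -0.3, -1.5]
width: 0.0441
clock: 15.35
tool_pos: [0.5189, -0.2575, 0.1209]
orientation: [-3.142, -0.0, 1.291]
contact_force: [-0.4, -0.2, -2.8]
width: 0.0437
```

```bash
python3 -m pendant '[[[0,0,1],[0,0,0]],[[0,0,1],[0,0,0]],[[0,0,1.5],[0,0,0]],[[0,0,1.5],[0,0,0]],[[0,0,1.5],[0,0,0]]]';  python3 -m pendant '[[[0,0,0.5],[0,0,0]],[[0,0,0.5],[0,0,0]],[[0,0,0.5],[0,0,0]],[[0,0,0.5],[0,0,0]],[[0,0,0.5],[0,0,0]]]'
```

```text
clock: 15.85
tool_pos: [0.5189, -0.2576, 0.1194]
orientation: [3.142, -0.0, 1.291]
contact_force: [-0.9, 0.8, -1.7]
width: 0.0442
clock: 16.35
tool_pos: [0.5189, -0.2576, 0.1194]
orientation: [3.141, 0.0, 1.291]
contact_force: [-1.7, 0.5, 6.8]
width: 0.0435
```

Contact. Release, rise, and head for the short bottle.

```bash
python3 -m pendant '[[[0,0,-1],[0,0,0]],[[0,0,-1],[0,0,0]],[[0,0,-1],[0,0,0]],[[0,0,-1],[0,0,0]],[[0,0,-1],[0,0,0]]]' 0 ; python3 -m pendant '[[[0,0,-15],[0,0,0]],[[0,0,-45],[0,0,0]],[[0,0,-80],[0,0,0]],[[0,0,-110],[0,0,0]],[[0,0,-125],[0,0,0]]]'
python3 - <<'E'
from h import *
delta(.5,.177,.245,1.729)
E
```

```text
clock: 16.85
tool_pos: [0.5189, -0.2575, 0.1197]
orientation: [-3.141, -0.0, 1.291]
contact_force: [-0.3, -0.0, 1.0]
width: 0.0858
clock: 17.35
tool_pos: [0.5197, -0.258, 0.2479]
orientation: [3.137, 0.001, 1.291]
contact_force: [0.0, 0.9, -0.2]
width: 0.0854
t 17.35 at [ 0.5197 -0.258   0.2479] [3.137e+00 1.000e-03 1.291e+00] w 0.0854
shift mm [ 412.6 -139.2    1.9] turn [ 0.005  0.002 -0.438]
```

```bash
python3 -m pendant '[[[40,-13,0],[0,0,-0.04]],[[82,-27,0],[0,0,-0.09]],[[124,-41,0],[0,0,-0.14]],[[166,-55,0],[0,0,-0.19]],[[208,-69,0],[0,0,-0.24]]]'
python3 - <<'E'
from h import *
delta(.5,.177,.245,1.729)
E
```

```text
clock: 17.85
tool_pos: [0.5097, -0.037, 0.245]
orientation: [3.141, -0.0, 1.532]
contact_force: [1.0, 0.9, -0.4]
width: 0.085
t 17.85 at [ 0.5097 -0.037   0.245 ] [ 3.141 -0.     1.532] w 0.085
shift mm [213.4 -17.9  -0. ] turn [ 0.    -0.    -0.197]
```

```bash
python3 -m pendant '[[[48,-4,0],[0,0,-0.05]],[[96,-8,0],[0,0,-0.1]],[[145,-12,0],[0,0,-0.15]],[[190,-16,0],[0,0,-0.197]],[[213,-18,0],[0,0,-0.197]]]' ; python3 -m pendant '[[[0,0,0],[0,0,0]],[[0,0,0],[0,0,0]],[[0,0,5],[0,0,0]],[[0,0,15],[0,0,0]],[[0,0,25],[0,0,0]]]' ;  python3 - <<'E'
from h import *
delta(.5,.177,.128,1.729)
c=shot("wrist"); im=c["image"].max(2)
roi=np.zeros(im.shape,bool); roi[200:440,220:420]=1
for p,s,_ in blobs((im<45)&roi,400): print(p,s,ray(c,p,.09))
cv2.imwrite("pics/w3.png",np.hstack([cv2.resize(c["image"][:,:,::-1],(480,360)),cv2.resize(shot("top")["image"][150:290,400:550,::-1],(320,360))]))
E
```

```text
clock: 18.35
tool_pos: [0.5001, 0.1782, 0.2449]
orientation: [3.141, -0.001, 1.731]
contact_force: [0.1, -1.1, -0.2]
width: 0.0856
clock: 18.85
tool_pos: [0.5005, 0.1739, 0.219]
orientation: [-3.141, 0.0, 1.726]
contact_force: [-0.8, 0.2, -1.2]
width: 0.0855
t 18.85 at [0.5005 0.1739 0.219 ] [-3.141  0.     1.726] w 0.0855
shift mm [ 3.2 -0.  91. ] turn [-0.     0.    -0.003]
[318.59779614 250.65274757] [ 274  203   91   96 6897] [0.50223329 0.18232306 0.09      ]
[318.62786207 394.14151724] [ 290  357   58   75 3625] [0.5163011  0.09405732 0.09      ]
```

View pics/w3.png

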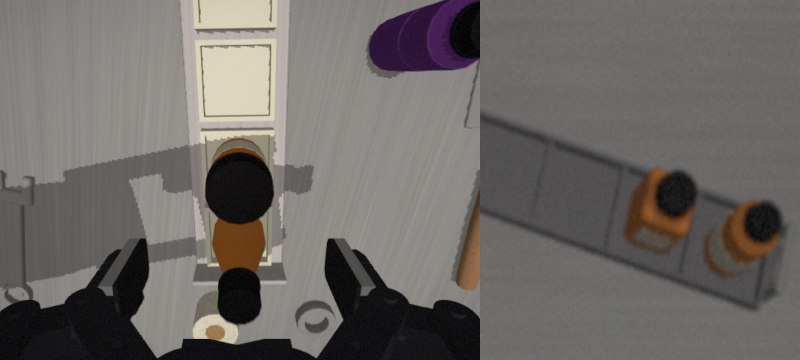

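Square and tall bottles stand in their pockets. The short cap (238,188) is centred between the jaws, so I grip it.

```bash
python3 -m pendant '[[[1,0,18],[0,0,0]],[[2,0,45],[0,0,0]],[[4,0,68],[0,0,0]],[[4,0,84],[0,0,0]],[[4,0,91],[0,0,0]]]'; python3 -m pendant '[[[0,0,0],[0,0,0]],[[0,0,0],[0,0,0]],[[0,0,0],[0,0,0]],[[0,0,0],[0,0,0]],[[0,0,0],[0,0,0]]]' 1 40;  python3 -m pendant '[[[0,0,0],[0,0,0]],[[0,0,0],[0,0,0]],[[0,0,-2],[0,0,0]],[[0,0,-6],[0,0,0]],[[0,0,-10],[0,0,0]]]'; python3 -m pendant '[[[0,0,-15],[0,0,0]],[[0,0,-45],[0,0,0]],[[0,0,-80],[0,0,0]],[[0,0,-108],[0,0,0]],[[0,0,-120],[0,0,0]]]';python3 - <<'E'
from h import *
delta(.5388,-.1875,.258,1.287)
E
```

```text
clock: 19.45
tool_pos: [0.4993, 0.1784, 0.1273]
orientation: [-3.139, 0.0, 1.727]
contact_force: [-0.0, 0.1, -0.3]
width: 0.0858
clock: 19.95
tool_pos: [0.5006, 0.1791, 0.13]
orientation: [3.139, -0.0, 1.728]
contact_force: [1.0, -0.7, 6.3]
width: 0.0468
clock: 20.45
tool_pos: [0.4996, 0.1789, 0.1389]
orientation: [-3.141, 0.0, 1.728]
contact_force: [0.1, 0.5, -1.0]
width: 0.0468
clock: 20.95
tool_pos: [0.5007, 0.1792, 0.2618]
orientation: [3.137, -0.001, 1.728]
contact_force: [0.6, 0.1, -0.4]
width: 0.0468
t 20.95 at [0.5007 0.1792 0.2618] [ 3.137e+00 -1.000e-03  1.728e+00] w 0.0468
shift mm [-368.1  -19.8    3.3] turn [ 0.005 -0.002  0.441]
```

```bash
python3 -m pendant '[[[-20,-1,0],[0,0,0]],[[-60,-3,0],[0,0,0.05]],[[-105,-6,0],[0,0,0.12]],[[-150,-8,0],[0,0,0.19]],[[-195,-10,0],[0,0,0.26]]]'
python3 - <<'E'
from h import *
delta(.5388,-.1875,.258,1.287)
E
```

```text
clock: 21.45
tool_pos: [0.52, -0.0168, 0.258]
orientation: [-3.14, -0.0, 1.465]
contact_force: [1.1, 0.9, -0.9]
width: 0.0471
t 21.45 at [ 0.52   -0.0168  0.258 ] [-3.14  -0.     1.465] w 0.0471
shift mm [-1.678e+02  3.670e+01 -1.000e-01] turn [-0.002  0.     0.178]
```

```bash
python3 -m pendant '[[[-42,9,0],[0,0,0.05]],[[-84,18,0],[0,0,0.1]],[[-126,27,0],[0,0,0.14]],[[-156,34,0],[0,0,0.178]],[[-168,37,0],[0,0,0.178]]]' ; python3 -m pendant '[[[0,0,0],[0,0,0]],[[0,0,10],[0,0,0]],[[0,0,30],[0,0,0]],[[0,0,52],[0,0,0]],[[0,0,70],[0,0,0]]]'
python3 - <<'E'
from h import *
delta(.5388,-.1875,.120,1.287)
E
```

```text
clock: 21.95
tool_pos: [0.5398, -0.1887, 0.2577]
orientation: [-3.14, 0.0, 1.287]
contact_force: [-0.1, 0.6, -0.9]
width: 0.0471
clock: 22.45
tool_pos: [0.5393, -0.1839, 0.1871]
orientation: [-3.139, -0.001, 1.292]
contact_force: [-0.6, -0.5, -0.3]
width: 0.0471
t 22.45 at [ 0.5393 -0.1839  0.1871] [-3.139e+00 -1.000e-03  1.292e+00] w 0.0471
shift mm [-3.7  0.7 67.1] turn [-0.002 -0.001  0.005]
```

```bash
python3 -m pendant '[[[-2,0,18],[0,0,0]],[[-3,0,38],[0,0,0]],[[-3,0,53],[0,0,0]],[[-3,0,62],[0,0,0]],[[-3,0,65],[0,0,0]]]' ; python3 -m pendant '[[[0,0,1],[0,0,0]],[[0,0,2],[0,0,0]],[[0,0,2],[0,0,0]],[[0,0,2],[0,0,0]],[[0,0,2],[0,0,0]]]';  python3 -m pendant '[[[0,0,0.5],[0,0,0]],[[0,0,1],[0,0,0]],[[0,0,1],[0,0,0]],[[0,0,1],[0,0,0]],[[0,0,1],[0,0,0]]]'
```

```text
clock: 22.95
tool_pos: [0.5386, -0.1875, 0.1226]
orientation: [-3.139, -0.001, 1.292]
contact_force: [0.8, -0.6, -1.7]
width: 0.0472
clock: 23.45
tool_pos: [0.5394, -0.1891, 0.1223]
orientation: [3.141, -0.0, 1.29]
contact_force: [-0.1, 0.1, -0.9]
width: 0.0471
clock: 23.95
tool_pos: [0.5393, -0.1891, 0.1209]
orientation: [-3.142, -0.0, 1.29]
contact_force: [-0.1, -0.2, -0.9]
width: 0.0473
```

```bash
python3 -m pendant '[[[0,0,1],[0,0,0]],[[0,0,1],[0,0,0]],[[0,0,1],[0,0,0]],[[0,0,1],[0,0,0]],[[0,0,1],[0,0,0]]]';  python3 -m pendant '[[[0,0,0.5],[0,0,0]],[[0,0,0.5],[0,0,0]],[[0,0,0.5],[0,0,0]],[[0,0,0.5],[0,0,0]],[[0,0,0.5],[0,0,0]]]'
```

```text
clock: 24.45
tool_pos: [0.5394, -0.1891, 0.1201]
orientation: [3.141, -0.0, 1.29]
contact_force: [0.1, -0.3, 1.6]
width: 0.0467
clock: 24.95
tool_pos: [0.5394, -0.1891, 0.12]
orientation: [3.141, -0.0, 1.29]
contact_force: [-0.7, 0.5, 5.5]
width: 0.047
```

```bash
python3 -m pendant '[[[0,0,-1],[0,0,0]],[[0,0,-1],[0,0,0]],[[0,0,-1],[0,0,0]],[[0,0,-1],[0,0,0]],[[0,0,-1],[0,0,0]]]' 0 ; python3 -m pendant '[[[0,0,-15],[0,0,0]],[[0,0,-45],[0,0,0]],[[0,0,-80],[0,0,0]],[[0,0,-110],[0,0,0]],[[0,0,-125],[0,0,0]]]'
python3 - <<'E'
from h import *
delta(.5115,.107,.245,1.729)
E
```

```text
clock: 25.45
tool_pos: [0.5392, -0.189, 0.1202]
orientation: [-3.141, -0.0, 1.29]
contact_force: [-0.4, 0.2, 0.2]
width: 0.085
clock: 25.95
tool_pos: [0.5401, -0.1893, 0.2484]
orientation: [3.137, 0.0, 1.29]
contact_force: [0.5, 0.4, 0.5]
width: 0.0855
t 25.95 at [ 0.5401 -0.1893  0.2484] [3.137 0.    1.29 ] w 0.0855
shift mm [ 276.8 -109.7    2.8] turn [ 0.005  0.001 -0.439]
```

```bash
python3 -m pendant '[[[40,-16,0],[0,0,-0.07]],[[80,-32,0],[0,0,-0.15]],[[120,-48,0],[0,0,-0.23]],[[160,-64,0],[0,0,-0.31]],[[200,-80,0],[0,0,-0.38]]]'
python3 - <<'E'
from h import *
delta(.5115,.107,.245,1.729)
E
```

```text
clock: 26.45
tool_pos: [0.5174, 0.0269, 0.2455]
orientation: [3.141, -0.0, 1.672]
contact_force: [0.6, -0.1, -0.4]
width: 0.0853
t 26.45 at [0.5174 0.0269 0.2455] [ 3.141 -0.     1.672] w 0.0853
shift mm [80.3  2.3  0.5] turn [ 0.    -0.    -0.057]
```

```bash
python3 -m pendant '[[[38,1,0],[0,0,-0.03]],[[65,2,0],[0,0,-0.05]],[[80,2,0],[0,0,-0.057]],[[80,2,0],[0,0,-0.057]],[[80,2,0],[0,0,-0.057]]]'
python3 - <<'E'
from h import *
delta(.5115,.107,.158,1.729)
c=shot("wrist"); im=c["image"].max(2)
roi=np.zeros(im.shape,bool); roi[200:440,220:420]=1
for p,s,_ in blobs((im<45)&roi,400): print(p,s,ray(c,p,.116))
cv2.imwrite("pics/w4.png",np.hstack([cv2.resize(c["image"][:,:,::-1],(480,360)),cv2.resize(shot("top")["image"][150:290,400:550,::-1],(320,360))]))
E
```

```text
clock: 26.95
tool_pos: [0.512, 0.1045, 0.2453]
orientation: [-3.141, 0.001, 1.727]
contact_force: [-0.4, 0.1, -0.1]
width: 0.0852
t 26.95 at [0.512  0.1045 0.2453] [-3.141e+00  1.000e-03  1.727e+00] w 0.0852
shift mm [ 2.6 -0.1 87.3] turn [-0.     0.001 -0.002]
[317.59924027 253.86451409] [ 289  220   58   68 3159] [0.51350057 0.11087586 0.116     ]
```

View pics/w4.png

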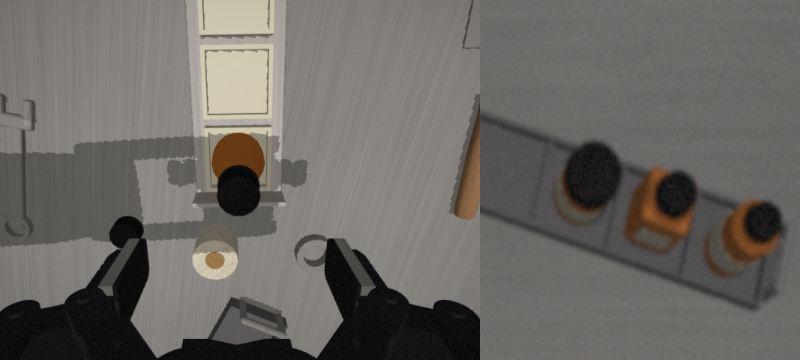

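Three bottles stand in place. The cone cap (238,190) is centred between the jaws, so I grip it.

```bash
python3 -m pendant '[[[1,0,18],[0,0,0]],[[2,0,45],[0,0,0]],[[3,0,66],[0,0,0]],[[3,0,81],[0,0,0]],[[3,0,87],[0,0,0]]]'; python3 -m pendant '[[[0,0,0],[0,0,0]],[[0,0,0],[0,0,0]],[[0,0,0],[0,0,0]],[[0,0,0],[0,0,0]],[[0,0,0],[0,0,0]]]' 1 40;  python3 -m pendant '[[[0,0,0],[0,0,0]],[[0,0,0],[0,0,0]],[[0,0,-2],[0,0,0]],[[0,0,-6],[0,0,0]],[[0,0,-10],[0,0,0]]]'; python3 -m pendant '[[[0,0,-15],[0,0,0]],[[0,0,-40],[0,0,0]],[[0,0,-65],[0,0,0]],[[0,0,-82],[0,0,0]],[[0,0,-90],[0,0,0]]]';python3 - <<'E'
from h import *
delta(.559,-.1184,.258,1.287)
E
```

```text
clock: 27.55
tool_pos: [0.5109, 0.1067, 0.1569]
orientation: [-3.139, 0.0, 1.725]
contact_force: [-0.5, 0.6, 0.3]
width: 0.0853
clock: 28.05
tool_pos: [0.512, 0.1082, 0.1593]
orientation: [3.139, -0.0, 1.727]
contact_force: [0.2, -0.9, 3.9]
width: 0.0292
clock: 28.55
tool_pos: [0.5111, 0.108, 0.1682]
orientation: [-3.14, -0.0, 1.727]
contact_force: [0.4, -0.0, -1.8]
width: 0.029
clock: 29.05
tool_pos: [0.5119, 0.1082, 0.2601]
orientation: [3.139, -0.0, 1.727]
contact_force: [0.4, 0.4, -0.9]
width: 0.0288
t 29.05 at [0.5119 0.1082 0.2601] [ 3.139 -0.     1.727] w 0.0288
shift mm [-231.2   11.3    2.1] turn [ 0.003 -0.001  0.44 ]
```

```bash
python3 -m pendant '[[[-15,1,0],[0,0,0.04]],[[-45,2,0],[0,0,0.11]],[[-80,4,0],[0,0,0.19]],[[-115,6,0],[0,0,0.27]],[[-150,7,0],[0,0,0.35]]]'
python3 - <<'E'
from h import *
delta(.559,-.1184,.258,1.287)
E
```

```text
clock: 29.55
tool_pos: [0.5413, -0.0413, 0.2569]
orientation: [-3.139, 0.001, 1.372]
contact_force: [0.4, -0.3, -0.8]
width: 0.0292
t 29.55 at [ 0.5413 -0.0413  0.2569] [-3.139e+00  1.000e-03  1.372e+00] w 0.0292
shift mm [-72.1  32.6  -1.1] turn [-0.003  0.001  0.085]
```

```bash
python3 -m pendant '[[[-30,14,0],[0,0,0.04]],[[-54,24,0],[0,0,0.07]],[[-67,30,0],[0,0,0.085]],[[-72,32,0],[0,0,0.085]],[[-72,32,0],[0,0,0.085]]]' ; python3 -m pendant '[[[0,0,0],[0,0,0]],[[0,0,10],[0,0,0]],[[0,0,28],[0,0,0]],[[0,0,48],[0,0,0]],[[0,0,60],[0,0,0]]]'
python3 - <<'E'
from h import *
delta(.559,-.1184,.149,1.287)
c=shot("wrist","w5")
E
```

```text
clock: 30.05
tool_pos: [0.5589, -0.1161, 0.2576]
orientation: [-3.14, -0.0, 1.291]
contact_force: [0.0, 0.3, -1.4]
width: 0.0291
clock: 30.55
tool_pos: [0.5583, -0.1147, 0.1964]
orientation: [-3.139, -0.0, 1.293]
contact_force: [0.0, 0.2, -1.1]
width: 0.0293
t 30.55 at [ 0.5583 -0.1147  0.1964] [-3.139 -0.     1.293] w 0.0293
shift mm [-3.4  1.8 47.4] turn [-0.003 -0.     0.006]
```

View pics/w5.png

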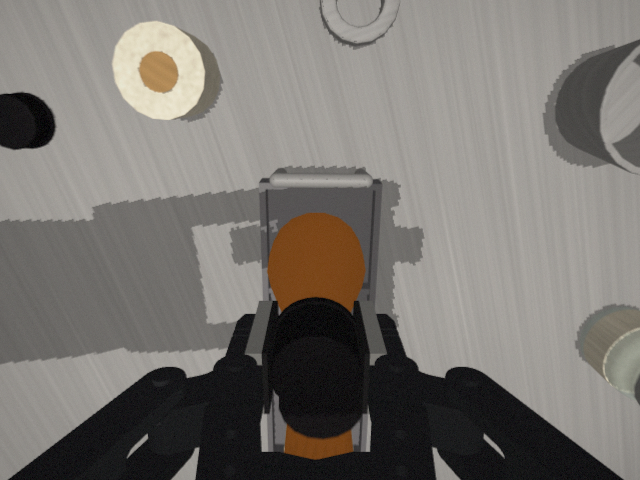

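The cone is held upright over the leftmost pocket, with the handle at row 180 and the cone foot centred at (317,265). Lower it.

```bash
python3 -m pendant '[[[-1,0,10],[0,0,0]],[[-2,1,24],[0,0,0]],[[-3,1,36],[0,0,0]],[[-3,1,42],[0,0,0]],[[-3,1,44],[0,0,0]]]' ; python3 -m pendant '[[[0,0,1],[0,0,0]],[[0,0,2],[0,0,0]],[[0,0,2],[0,0,0]],[[0,0,2],[0,0,0]],[[0,0,2],[0,0,0]]]';  python3 -m pendant '[[[0,0,0.5],[0,0,0]],[[0,0,1],[0,0,0]],[[0,0,1],[0,0,0]],[[0,0,1],[0,0,0]],[[0,0,1],[0,0,0]]]'
```

```text
clock: 31.1
tool_pos: [0.5592, -0.1189, 0.1537]
orientation: [-3.141, -0.0, 1.292]
contact_force: [0.8, -1.3, -0.6]
width: 0.0289
clock: 31.6
tool_pos: [0.5595, -0.119, 0.1527]
orientation: [3.141, -0.0, 1.292]
contact_force: [-0.0, -0.5, -0.9]
width: 0.0293
clock: 32.1
tool_pos: [0.5594, -0.119, 0.1514]
orientation: [-3.142, -0.0, 1.292]
contact_force: [0.7, 0.4, -1.0]
width: 0.0291
```

```bash
python3 -m pendant '[[[0,0,0.5],[0,0,0]],[[0,0,1],[0,0,0]],[[0,0,1],[0,0,0]],[[0,0,1],[0,0,0]],[[0,0,1],[0,0,0]]]';  python3 -m pendant '[[[0,0,0.5],[0,0,0]],[[0,0,1],[0,0,0]],[[0,0,1],[0,0,0]],[[0,0,1],[0,0,0]],[[0,0,1],[0,0,0]]]'
```

```text
clock: 32.6
tool_pos: [0.5594, -0.119, 0.1504]
orientation: [3.142, -0.0, 1.292]
contact_force: [0.9, -0.8, -1.0]
width: 0.0289
clock: 33.1
tool_pos: [0.5594, -0.119, 0.1494]
orientation: [3.142, -0.0, 1.292]
contact_force: [-0.2, -0.5, -0.7]
width: 0.0287
```

```bash
python3 -m pendant '[[[0,0,0.5],[0,0,0]],[[0,0,0.5],[0,0,0]],[[0,0,0.5],[0,0,0]],[[0,0,0.5],[0,0,0]],[[0,0,0.5],[0,0,0]]]';  python3 -m pendant '[[[0,0,0.5],[0,0,0]],[[0,0,0.5],[0,0,0]],[[0,0,0.5],[0,0,0]],[[0,0,0.5],[0,0,0]],[[0,0,0.5],[0,0,0]]]'
```

```text
clock: 33.6
tool_pos: [0.5595, -0.119, 0.1493]
orientation: [3.141, -0.0, 1.292]
contact_force: [-0.7, -0.3, 4.8]
width: 0.0291
clock: 34.1
tool_pos: [0.5596, -0.119, 0.1492]
orientation: [3.141, -0.0, 1.292]
contact_force: [-2.2, 0.4, 7.5]
width: 0.029
```

Contact. Release, rise clear, back off to the side and check.

```bash
python3 -m pendant '[[[0,0,-1],[0,0,0]],[[0,0,-1],[0,0,0]],[[0,0,-1],[0,0,0]],[[0,0,-1],[0,0,0]],[[0,0,-1],[0,0,0]]]' 0 ; python3 -m pendant '[[[0,0,-15],[0,0,0]],[[0,0,-45],[0,0,0]],[[0,0,-80],[0,0,0]],[[0,0,-110],[0,0,0]],[[0,0,-125],[0,0,0]]]' ; python3 -m pendant '[[[30,-10,0],[0,0,0]],[[70,-22,0],[0,0,0]],[[115,-36,0],[0,0,0]],[[145,-46,0],[0,0,0]],[[160,-50,0],[0,0,0]]]'
python3 - <<'E'
from h import *
a=shot("top"); s=shot("scene"); im=a["image"].astype(int)
roi=np.zeros((480,640),bool); roi[170:280,375:550]=1
for p,q,_ in blobs((im.max(2)<45)&roi,100): print(p.round(1),q[4],ray(a,p,.09)[:2].round(3))
cv2.imwrite("pics/end.png",np.hstack([cv2.resize(a["image"][160:285,375:555,::-1],(400,300)),cv2.resize(s["image"][220:370,130:330,::-1],(400,300))]))
E
```

```text
clock: 34.6
tool_pos: [0.5593, -0.119, 0.1491]
orientation: [-3.141, -0.0, 1.292]
contact_force: [-0.1, -0.5, -0.0]
width: 0.0857
clock: 35.1
tool_pos: [0.5602, -0.1192, 0.2774]
orientation: [3.137, -0.0, 1.292]
contact_force: [0.3, -0.6, -0.0]
width: 0.0854
clock: 35.6
tool_pos: [0.5549, 0.051, 0.2744]
orientation: [-3.141, -0.0, 1.294]
contact_force: [-0.7, -0.5, 0.0]
width: 0.0854
[417.1 203.9] 222 [ 0.561 -0.121]
[452.2 217.9] 514 [ 0.535 -0.186]
[491.4 225.2] 232 [ 0.521 -0.259]
[532.2 236. ] 192 [ 0.501 -0.334]
```

View pics/end.png

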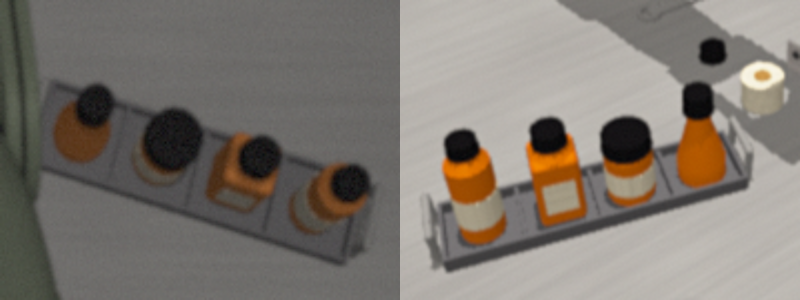

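All four stand upright in their own pockets. From the robot's left they are cone, short, square, tall, which is the rack order reversed. Handing in.

```bash
python3 -c "
from bench import r
print(r.sign_off())"
```

```text
the job is handed in; nothing more can be done
None
```

All four bottles were moved from the rack into the carrier in reverse order, and the job was handed in at about 36 s of robot time. From the robot's left the carrier now holds cone, short, square and tall.

- **Placing:** I lowered each bottle until it touched the pocket floor, at about 6 to 10 N, before opening the jaws.
- **Final check:** The last top and scene pictures show all four upright, one to a pocket. The arm was raised and clear of everything, and the force reading was near zero. Measured cap positions were within a few millimetres of the placing positions for cone, short and square. The tall one read about 7 mm off, because I used one rough height for all the caps.
- **Disagreements:** The close-up wrist camera put the carrier about 3 mm from the top-camera estimate, so I corrected for it. It also read the caps 2 to 4 mm farther along the rack than the top camera, which was well inside what the grip needed. No check failed.

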